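Latch the packed spares case

TASK

The longer of the two grey spares cases is packed: flip the wire loop of its toggle latch over the hooked keeper on its lid, then press the latch lever all the way down flat so that the lid is drawn tight and stays latched. The shorter case, whose lid is half off, is still being filled, so leave its latch alone.

Things in the scene. Friction and masses are not known exactly. Their poses are not given: they have to be found in the camera images.
- long_case: Long grey steel case, fixed: 270 x 100 mm, flat top 50 mm above the counter. Origin: on the counter under the latch lever's level pin, which is 60 mm up. z up, x along the pin, y along the case to the keeper, a hooked steel lip on the lid's top: 22 mm wide along x, 11 mm high, leaning 30 deg to +y, its edge at y 56 mm while the lid is loose. Fixed deck y -85 to 25 mm, then the sliding lid.
- long_lever_tip (a point): Free end, mid-width, of the long case's latch lever: steel plate 20 mm wide, 3 thick, 60 long from its pin. Starts 80-90 deg above flat, near upright; it is pushed over towards the case's -y and down flat on the deck (this end then 60 mm above the counter). Stays where left; 1 N at the end turns it, 6 N while drawing the lid; near flat it goes over centre and holds. x along the pin, y towards the pin.
- long_loop_bar (a point): Middle of the cross bar (along x) of the long case's U-shaped wire loop: 5 mm wire, 30 mm wide, 74 long, hinged loosely on the lever 24 mm from its pin. Starts folded back, upright or up to 20 deg to -y, bar 30-45 mm above the lever's end. Pushed to +y, 15 deg past upright, it falls over. With the lever up the bar lands on the lid beyond the keeper at the case's y 60-65, 52 mm above the counter.
- long_lid (a joint): Slide of the long case's lid, in m: 0 is tight against the deck, 0.006 is the stop where a springy rubber seal holds it before latching. The seal pushes it open with 6 to 12 N, so it stays shut only if latched; then it reads about 0.001. Lowering the lever with the loop hooked pulls the keeper, and the lid with it, towards the case's -y.
- short_lever_tip (a point): Free end of the lever of the latch on the short case, a bystander: same latch, same width and height, but 190 mm long, its lid drawn half off so that three bolts show inside. This lever starts up with its loop folded back, and is not to be used. Axes as for the long lever.

How it is judged (in metres and radians):
On the way:
1. the long case's loop is hooked over its keeper, bar down on the lid, while the lever is still up (height (world z) of long_loop_bar below 0.058 m and height (world z) of long_lever_tip above 0.085 m), for 0.1 s.
At the end, for the whole second after the job is handed in: The long case's lever lies flat (its end within 10 mm of the flat position, lower than 70 mm above the counter), the loop's bar is down behind the keeper (lower than 60 mm above the counter) and the lid is drawn to within 3 mm of tight and stays so by itself (value of joint long_lid below 0.003 m and height (world z) of long_lever_tip below 0.07 m and height (world z) of long_loop_bar below 0.06 m); the robot touches nothing.
It fails at once if the short case's lever is moved by more than 20 mm (distance of short_lever_tip from where it was at the start of the episode above 0.02 m).
It also fails if it takes over 38 s, if anything falls off the work surface, if the arm or the gripper's body presses on something with over 40 N, if the wrist force passes 120 N, or if a joint passes its speed limit or range.

ROBOT

A 6-joint arm with a two-finger parallel gripper is mounted at the origin on the work surface. World frame = base frame: x ahead of the robot, y to its left, z up, the work surface at z = 0. Lengths are in m, angles in degrees, forces in N, time in s.
With the tool pointing down it reaches from about 0.325 to 0.775 m from the base axis. Payload 5.5 kg.
Tool frame: the origin (TCP) lies at the centre of the arm's flange, where the gripper is bolted on; the fingertips stand 182 mm ahead of it and the grasp point (between the pads) lies 163 mm ahead of it; z points along the fingers, y is the direction in which the jaws open and shut (so a half turn about z gives the same grasp; the last joint's range is limited). The gripper opens to 88 mm and grips with 3 to 60 N. Pads are 20 mm wide; open, the fingers measure 115 mm over their backs; the gripper's body (75 mm by 178 mm) begins 61 mm behind the grasp point.
Start: joints at [68.715, 5.22, 70.514, -0, 104.267, -3.249], TCP at [0.186, 0.571, 0.405] pointing down, gripper open.
Joint ranges: [-164.24, 164.24], [-49.07, 125.15], [9.68, 141.18], [-86.29, 266.29], [3.28, 154.24], [-151.56, 151.56]. Speed limits (degrees/s): [147.25, 147.25, 172.46, 180, 180, 180].

INTERFACE

Orientations are given as [roll, pitch, yaw] about the fixed x, y, z axes, in that order (R = Rz(yaw) Ry(pitch) Rx(roll)).
In Python, from station import r gives the robot as it stands. The module is installed in compiled form; this text tells all that it offers. Calls block until the motion is done:
- r.reach(position, orientation): joint-space move of the TCP to a pose.
- r.servo_line(position, rotation=None, speed=0.15): straight line of the TCP; rotation=None keeps the orientation; speed is the mean speed in m/s.
- r.move_joints(angles): joint-space move.
- r.let_go() and r.grab(squeeze=None): open the fingers fully, or close them until they stop; squeeze is the grip in N (None keeps the last).
- r.wait(seconds).
- r.inverse_kinematics(position, orientation): joint angles nearest the present ones, or None.
- r.sense(): the state.
- r.snapshot(name): name is "scene" or "top"; returns a dict with "frame" (384x512x3 uint8, red, green, blue), "fx", "fy", "cx", "cy" (pixels), "R" (3x3) and "t" (3): a world point X has camera coordinates R X + t. Camera axes: x right, y down, z forward; pixel columns grow to the right and rows downward; lengths in m; the calibration is good to about 2 mm. A picture is of the moment at which its call begins. There is no depth.
A pose or a line that the arm cannot do raises r.IKError and nothing moves.
- r.hand_in(): hands the job in, once; it reports no verdict.
The state is a dict: "clock": time; "joints": joint angles; "joint_vel": joint speeds; "joint_torque": joint torques, N m; "tcp_pos": TCP position; "orientation": TCP orientation; "contact_force": force on the tool from outside, world axes, zero at the start; "torque": the same for the moment, N m; "opening": finger opening in m.
Only numpy, scipy, OpenCV 4.12 (cv2) and the standard library are available. Lean on these libraries where they do the work, as an engineer would, in place of code of your own. Each camera call takes 0.05 s, during which the arm holds its last target.

## Working session

There is one attempt and no reset: what is moved stays moved. The work goes in short steps, each a Python script; the robot and the scene stay as the last script left them, time stands still between calls to the robot, and variables do not carry over. Pictures are saved under pics/ and viewed, and the job is handed in when it is done.

```bash
mkdir -p pics; python3 - <<'E'
from station import r
import cv2,pickle
for n in("scene","top"):
    s=r.snapshot(n); cv2.imwrite(f"pics/{n}0.png",s["frame"][:,:,::-1]); pickle.dump(s,open(f"{n}0.pkl","wb")); print(n,s["fx"],s["cx"],s["cy"],s["R"],s["t"])
print(r.sense())
E
```

```text
scene 415.39657140220754 251.90883285713673 184.2124140893405 [[ 0.71388894  0.70025086  0.00336331]
 [ 0.59741671 -0.6065323  -0.52460637]
 [-0.36531611  0.37651998 -0.85133827]] [-0.35266604 -0.27864489  1.17248195]
top 465.7704013511713 258.26145046902445 188.72737706102947 [[ 0.01745966 -0.99983572  0.00486842]
 [-0.9981192  -0.01771545 -0.05868752]
 [ 0.05876412 -0.0038346  -0.99826453]] [-0.01424725  0.53598996  1.04507408]
{'clock': 0.1, 'joints': array([ 6.87137684e+01,  5.25795212e+00,  7.05728564e+01,  9.64860360e-05,
        1.04267003e+02, -3.24906289e+00]), 'joint_vel': array([ 0.05490681,  0.0111907 , -0.17544059,  0.02509931,  0.00067515,
       -0.07352054]), 'joint_torque': array([ 2.47553835e-03, -4.47856021e+01, -4.07570422e+01,  7.01851188e-02,
        2.84670753e-02, -1.15561820e-04]), 'tcp_pos': array([0.18580456, 0.57056026, 0.40364942]), 'orientation': array([-1.79902351e+02, -5.63699795e-03,  1.61962850e+02]), 'contact_force': array([ 0.4319508 , -0.19816464, -0.5458092 ]), 'torque': array([-0.00852133,  0.002566  , -0.02909324]), 'opening': 0.08796897695920272}
```

View pics/scene0.png

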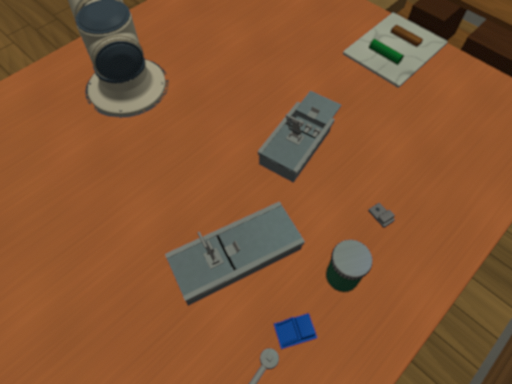

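View pics/top0.png

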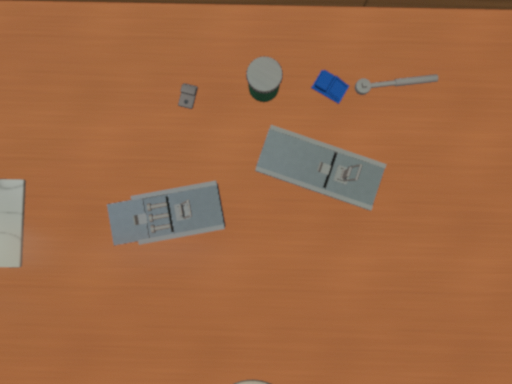

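The scene view shows the long case with its outline near (235,250) and the latch near (212,255); the short case with bolts showing is near (300,130). In the top view the long case is centred near (320,167) with its keeper at (325,168) and its latch at (347,173). I'll enlarge it and measure the outline.

```bash
cat > h.py <<'E'
import numpy as np,cv2,pickle
def ray(s,uv,z):
    d=s["R"].T@np.array([(uv[0]-s["cx"])/s["fx"],(uv[1]-s["cy"])/s["fy"],1]); c=-s["R"].T@s["t"]
    return c+d*(z-c[2])/d[2]
def proj(s,X):
    p=s["R"]@np.asarray(X)+s["t"]; return np.array([s["fx"]*p[0]/p[2]+s["cx"],s["fy"]*p[1]/p[2]+s["cy"]])
def tri(ss,uvs):
    A=np.zeros((3,3));b=np.zeros(3)
    for s,uv in zip(ss,uvs):
        d=s["R"].T@np.array([(uv[0]-s["cx"])/s["fx"],(uv[1]-s["cy"])/s["fy"],1]);d/=np.linalg.norm(d)
        c=-s["R"].T@s["t"];P=np.eye(3)-np.outer(d,d);A+=P;b+=P@c
    return np.linalg.solve(A,b)
def crop(s,u0,v0,w,h,k,name):
    cv2.imwrite(name,cv2.resize(np.ascontiguousarray(s["frame"][v0:v0+h,u0:u0+w,::-1]),None,fx=k,fy=k,interpolation=cv2.INTER_CUBIC))
E
python3 - <<'E'
from h import *
a=pickle.load(open("scene0.pkl","rb"));b=pickle.load(open("top0.pkl","rb"))
crop(a,160,195,150,110,5,"pics/cs0.png");crop(b,250,115,145,100,5,"pics/ct0.png")
f=b["frame"].astype(int)
m=((f[:,:,0]-f[:,:,2])<15)&(f.sum(2)>180)
m=m.astype(np.uint8)*255
m=cv2.morphologyEx(m,cv2.MORPH_CLOSE,np.ones((7,7)))
for c in cv2.findContours(m,cv2.RETR_EXTERNAL,cv2.CHAIN_APPROX_NONE)[0]:
    if cv2.contourArea(c)>2500:
        R=cv2.minAreaRect(c);print(R)
        B=cv2.boxPoints(R)
        P=[ray(b,p,.05) for p in B]
        print(np.round(P,4), [np.linalg.norm(P[i]-P[i-1]) for i in range(4)])
E
```

```text
((165.2679901123047, 214.2239990234375), (47.76240921020508, 112.07173156738281), 79.69515228271484)
[[0.5017 0.3297 0.05  ]
 [0.5502 0.0885 0.05  ]
 [0.4473 0.0675 0.05  ]
 [0.3994 0.3073 0.05  ]] [np.float64(0.10471695036275366), np.float64(0.24594643507684016), np.float64(0.10508609471430486), np.float64(0.24452405165072502)]
((320.0681457519531, 167.21092224121094), (121.55028533935547, 47.343441009521484), 18.970407485961914)
[[ 0.5758  0.0035  0.05  ]
 [ 0.6763 -0.0289  0.05  ]
 [ 0.5927 -0.2848  0.05  ]
 [ 0.493  -0.251   0.05  ]] [np.float64(0.26762143475085415), np.float64(0.10559390845097745), np.float64(0.2691850579235301), np.float64(0.10520032597785449)]
```

```bash
sleep 1
```

```text
(no output)
```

View pics/cs0.png

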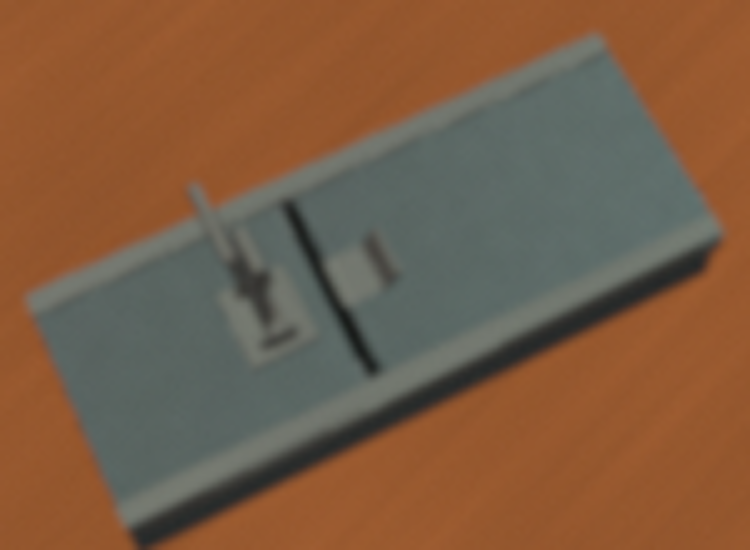

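View pics/ct0.png

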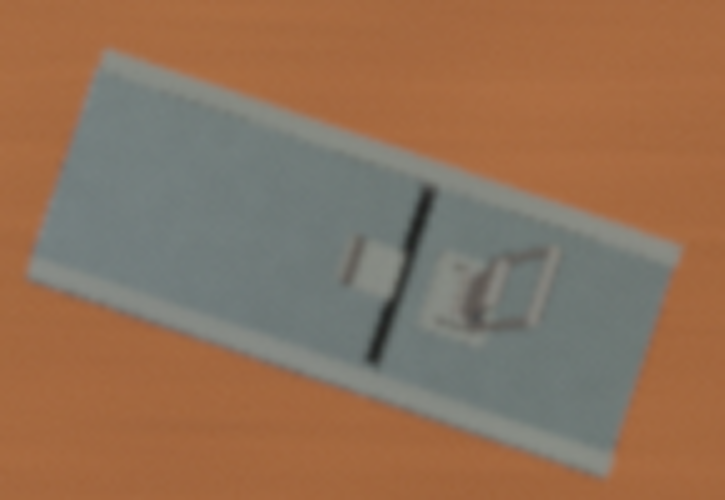

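```bash
cat >> h.py <<'E'
yc=np.array([.0832,.2552,0]);yc/=np.linalg.norm(yc);xc=np.array([yc[1],-yc[0],0]);zc=np.array([0,0,1.])
O=np.array([.5845,-.1403,0])-.05*yc
def W(x,y,z): return O+x*xc+y*yc+z*zc
def C(X): d=np.asarray(X)-O; return np.array([d@xc,d@yc,d[2]])
E
python3 - <<'E'
from h import *
a=pickle.load(open("scene0.pkl","rb"));b=pickle.load(open("top0.pkl","rb"))
print(O,yc,np.degrees(np.arctan2(yc[1],yc[0])))
for n,p,z in (("gap",(330,170),.05),("gap1",(335.7,152.4),.05),("gap2",(325,187),.05),("keep",(320.4,167.4),.061)):print(n,C(ray(b,p,z))*1e3)
for n,p in(("barA",(360.6,164.6)),("barB",(357,180)),("mid",(358.8,172.3))):
  for z in(.145,.155,.165): X=ray(b,p,z);print(n,z,C(X)*1e3,proj(a,X),(proj(a,X)-[160,195])*5)
big=cv2.resize(a["frame"][225:270,190:250,::-1],None,fx=12,fy=12,interpolation=cv2.INTER_CUBIC);cv2.imwrite("pics/cs1.png",big)
E
```

```text
[ 0.5690019  -0.18783745  0.        ] [0.30996204 0.95074893 0.        ] 71.94305743299144
gap [ 1.11962875 26.9743809  50.        ]
gap1 [42.38339412 27.48034284 50.        ]
gap2 [-38.19369005  25.43281353  50.        ]
keep [-1.9433164 49.9559981 61.       ]
barA 0.145 [ 17.67932096 -16.42043722 145.        ] [205.93788459 249.37508202] [229.68942296 271.87541008]
barA 0.155 [ 15.8921567  -14.64801142 155.        ] [205.92592588 245.97121515] [229.62962939 254.85607575]
barA 0.165 [ 14.10499244 -12.87558563 165.        ] [205.913734   242.50098221] [229.56867001 237.50491103]
barB 0.145 [-14.12291526 -19.3419847  145.        ] [197.48226975 235.873247  ] [187.41134875 204.36623498]
barB 0.155 [-15.56804116 -17.53813717 155.        ] [197.48052797 232.54716716] [187.40263984 187.7358358 ]
barB 0.165 [-17.01316706 -15.73428965 165.        ] [197.47875215 229.15608789] [187.39376074 170.78043947]
mid 0.145 [  1.76239955 -17.88266274 145.        ] [201.66708585 242.55551642] [208.33542925 237.77758212]
mid 0.155 [ 1.46424442e-01 -1.60945105e+01  1.55000000e+02] [201.66033379 239.19101206] [208.30166893 220.95506032]
mid 0.165 [ -1.46955067 -14.3063582  165.        ] [201.65344992 235.76083246] [208.2672496 203.8041623]
```

```bash
sleep 1
```

```text
(no output)
```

View pics/cs1.png

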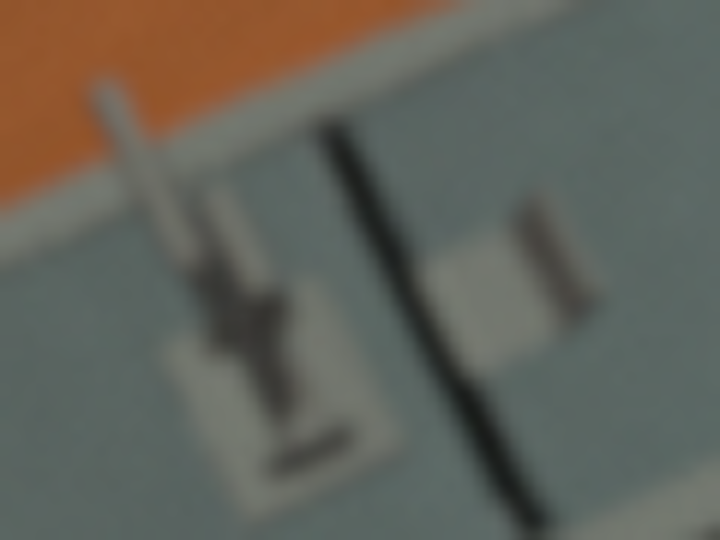

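The bar's two ends show up in both views, and they agree on case coordinates of about (0, -16, 155) mm. I'll flip it with closed fingers from the -y side, with the jaw axis along the pin.

```bash
cat >> h.py <<'E'
ORI=[180,0,float(np.degrees(np.arctan2(yc[1],yc[0])))]
def tip(x,y,z): return list(W(x/1e3,y/1e3,z/1e3+.182))
E
python3 - <<'E'
from station import r
from h import *
r.grab(10)
r.reach(tip(0,-48,235),ORI)
print(r.sense()["clock"],r.sense()["orientation"],C(r.sense()["tcp_pos"])*1e3)
f0=r.sense()["contact_force"]
r.servo_line(tip(0,-48,146),speed=.12)
for y in(-30,-15,0,10,20,26):
    r.servo_line(tip(0,y,146),speed=.06); s=r.sense(); print(y,np.round(s["contact_force"]-f0,2),s["clock"])
for n in("scene","top"):
    s=r.snapshot(n); pickle.dump(s,open(f"{n}1.pkl","wb"))
    if n=="scene":crop(s,160,165,150,140,5,"pics/cs2.png")
    else: crop(s,250,115,145,100,5,"pics/ct2.png")
E
```

```text
4.5417 [-1.79999546e+02 -9.48915162e-03  7.20133625e+01] [ 4.73715517e-02 -4.72463566e+01  4.17005451e+02]
-30 [ 0.55 -1.66 -0.83] 5.8833
-15 [-0.74 -0.67 -0.45] 6.2833
0 [-0.51 -1.28 -0.88] 6.6833
10 [-0.17  0.17 -0.59] 7.0
20 [ 0.84 -1.08 -0.68] 7.3167
26 [-0.33 -0.46 -0.19] 7.5667
```

```bash
sleep 1
```

```text
(no output)
```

View pics/cs2.png

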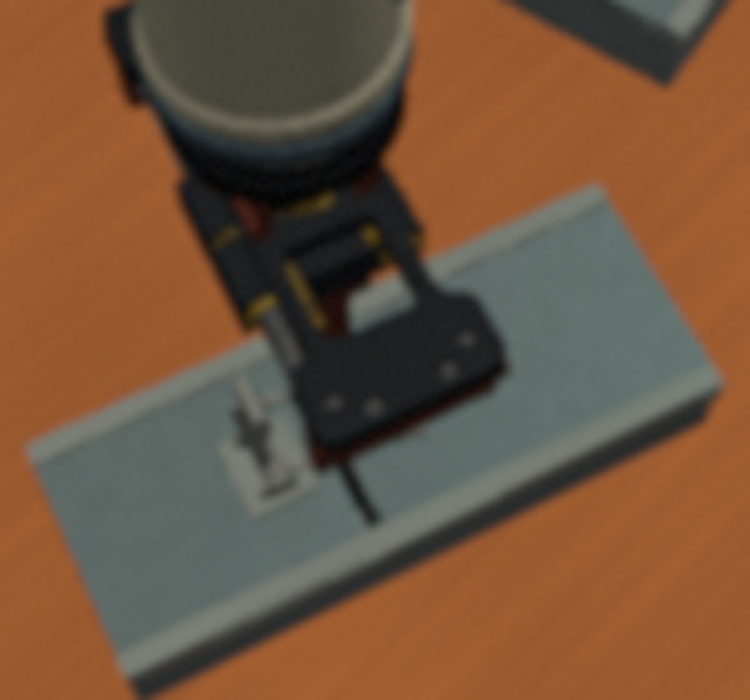

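View pics/ct2.png

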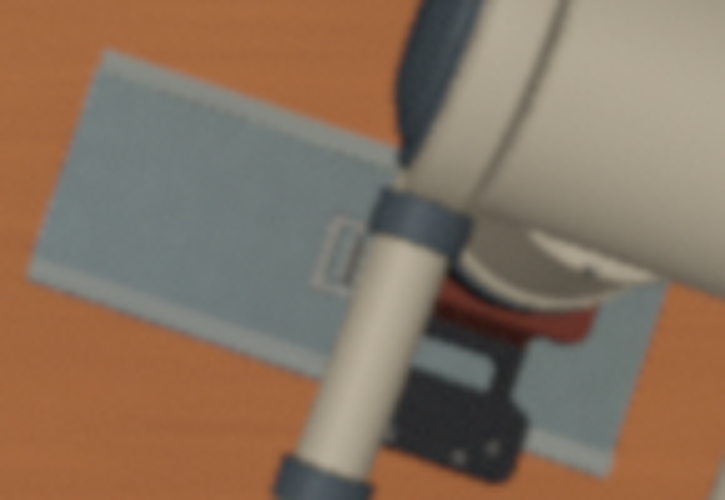

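The top view shows the loop's bar beyond the keeper at about crop (327,255), which is pixel (315,166). I'll check its position numerically after lifting to clear the view.

```bash
python3 - <<'E'
from station import r
from h import *
r.servo_line(tip(0,30,170),speed=.15)
r.servo_line(tip(0,100,190),speed=.2)
for n in("scene","top"):
    s=r.snapshot(n); pickle.dump(s,open(f"{n}2.pkl","wb"))
    if n=="scene":
        cv2.imwrite("pics/cs3.png",cv2.resize(s["frame"][220:275,185:250,::-1],None,fx=11,fy=11,interpolation=cv2.INTER_CUBIC))
    else: crop(s,250,115,145,100,5,"pics/ct3.png");print(C(ray(s,(315.4,166),.052))*1e3)
print(r.sense()["clock"])
E
```

```text
[-1.31192438 60.50981819 52.        ]
8.5917
```

```bash
sleep 1
```

```text
(no output)
```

View pics/cs3.png

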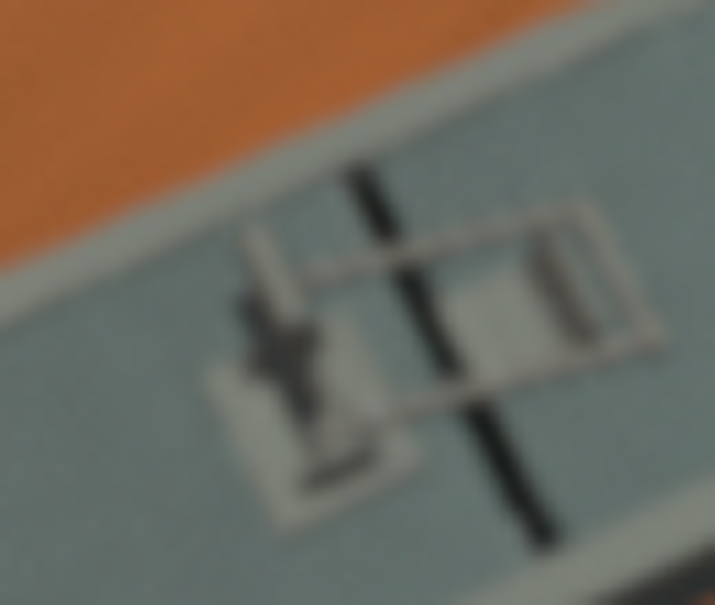

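View pics/ct3.png

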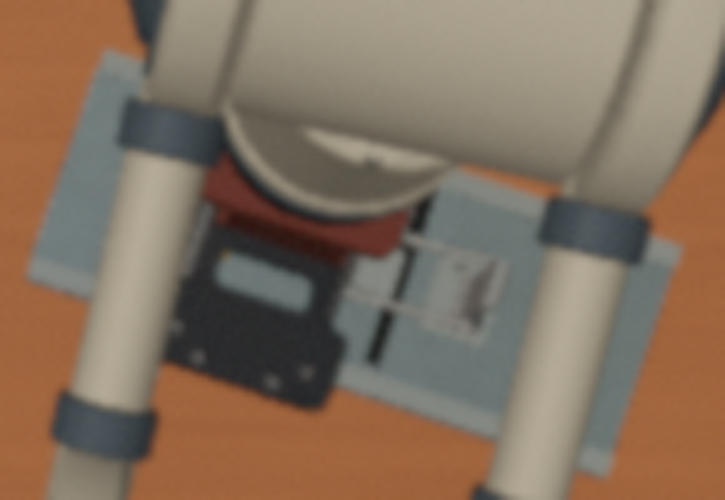

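The loop is over the keeper, with the bar at case y≈61 mm beyond it, and the lever is still up (scene pixel about (209,244)). Next I'll push the lever over along its arc from the +y side.

```bash
python3 - <<'E'
from station import r
from h import *
a=pickle.load(open("scene2.pkl","rb"));b=pickle.load(open("top2.pkl","rb"))
X=tri([a,b],[(209.5,244.4),(349,171.5)]);print("lever tip",C(X)*1e3)
def pt(th,rr=52):
    t=np.radians(th); return (0,-rr*np.cos(t)+1.5*np.sin(t)+10,60+rr*np.sin(t)+1.5*np.cos(t))
r.servo_line(tip(0,35,150),speed=.2)
f0=r.sense()["contact_force"]
p=pt(95); r.servo_line(tip(0,32,p[2]),speed=.12)
for th in list(range(95,5,-10))+[8,3,0]:
    r.servo_line(tip(*pt(th)),speed=.06); s=r.sense(); F=s["contact_force"]-f0
    print(th,np.round([F@xc,F@yc,F[2]],1),np.round(C(s["tcp_pos"])*1e3-np.array(pt(th))-[0,0,182],1),round(s["clock"],2))
    if np.linalg.norm(F)>50: print("stop");break
E
```

```text
lever tip [  0.7153362   -3.3843328  118.98524987]
95 [-0.4 -0.9 -1.1] [ 0.1 -0.6  0.4] 10.01
85 [ 0.2 -0.3 -0.6] [ 0.  -0.4 -0. ] 10.31
75 [ 0.6 -1.2 -0.9] [-0.  -0.5 -0.1] 10.61
65 [ 0.9 -1.8 -0.5] [-0.  -0.5 -0.3] 10.91
55 [ 1.1 -1.  -0.8] [-0.  -0.4 -0.2] 11.21
45 [ 0.6  0.2 -0.1] [-0.  -0.5 -0.4] 11.51
35 [ 0.7 -1.1 -0.9] [-0.1 -0.4 -0.6] 11.81
25 [ 0.8 -1.3 -1.1] [-0.1 -0.3 -0.8] 12.11
15 [-0.3 -0.5 -1. ] [-0.2 -0.2 -0.8] 12.41
8 [-0.  -0.5 -0.7] [-0.1 -0.1 -0.7] 12.67
3 [-0.2 -0.2 -0.4] [-0.1 -0.  -0.5] 12.92
0 [ 1.3 -0.6  2.1] [ 0.1 -0.   0.4] 13.17
```

Forces were lower than I expected while the lid was being drawn, so I'll look before pressing further.

```bash
python3 - <<'E'
from station import r
from h import *
s=r.snapshot("scene"); crop(s,175,200,100,80,8,"pics/cs4.png")
s=r.snapshot("top"); crop(s,250,115,145,100,5,"pics/ct4.png")
E
sleep 1
```

```text
(no output)
```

View pics/cs4.png

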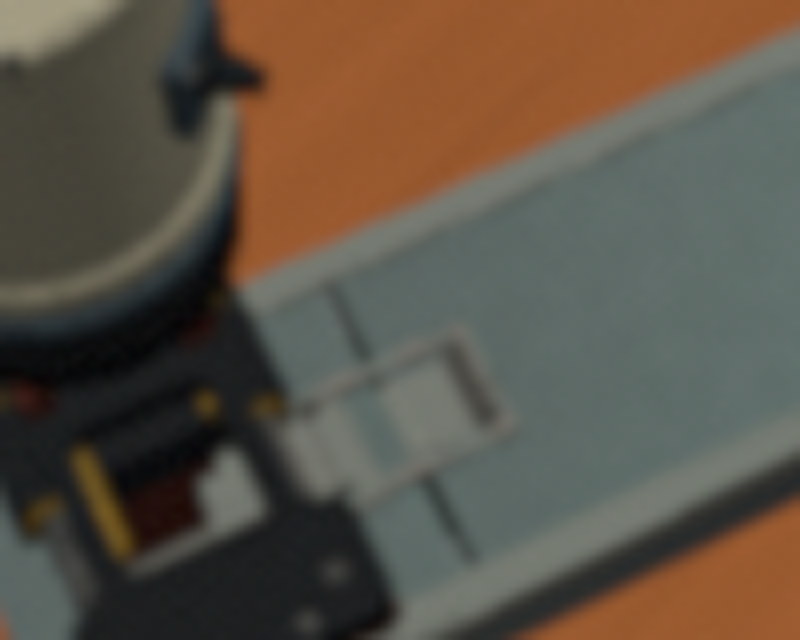

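View pics/ct4.png

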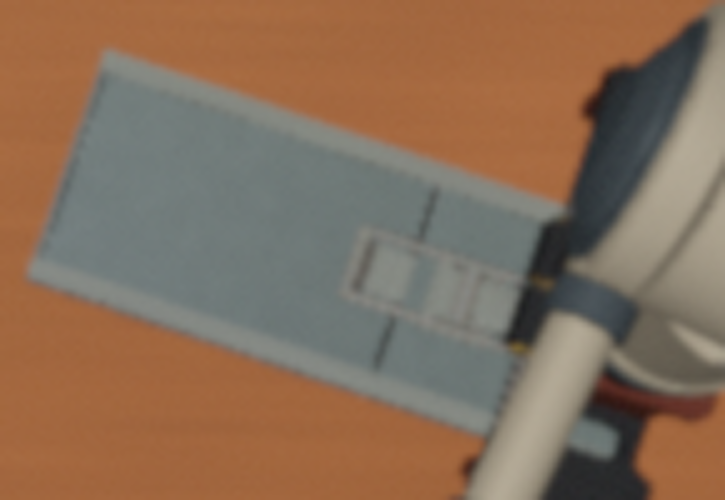

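The lid has been drawn in: the gap is now a thin line at scene crop (350,320) and the bar is behind the keeper. I'll press a little more to seat the lever, then back off and check that it holds.

```bash
python3 - <<'E'
from station import r
from h import *
f0=np.array([0,0,-.5])
for z in(60.5,59.5,58.5,57.5):
    r.servo_line(tip(0,-42,z),speed=.03); s=r.sense(); print(z,np.round(s["contact_force"],1),(C(s["tcp_pos"])*1e3)[2]-182)
    if s["contact_force"][2]>20: break
r.servo_line(tip(0,-42,140),speed=.15)
r.servo_line(tip(0,-160,200),speed=.25)
r.reach([.35,-.45,.42],ORI)
r.wait(.5)
for n in("scene","top"):
    s=r.snapshot(n); pickle.dump(s,open(f"{n}5.pkl","wb"))
    if n=="scene":crop(s,160,195,150,110,5,"pics/cs5.png")
    else: crop(s,250,115,145,100,5,"pics/ct5.png")
print(r.sense()["clock"],r.sense()["contact_force"])
E
```

```text
60.5 [-0.5  0.4  6.4] 61.721807743684394
59.5 [-3.   1.2  9.8] 61.64003053876726
58.5 [-3.6  2.8 14.1] 61.53867510834496
57.5 [-6.3  3.  16.4] 61.451217576154136
17.0833 [ 0.31836006  0.1800234  -0.03019798]
```

```bash
sleep 1
```

```text
(no output)
```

View pics/cs5.png

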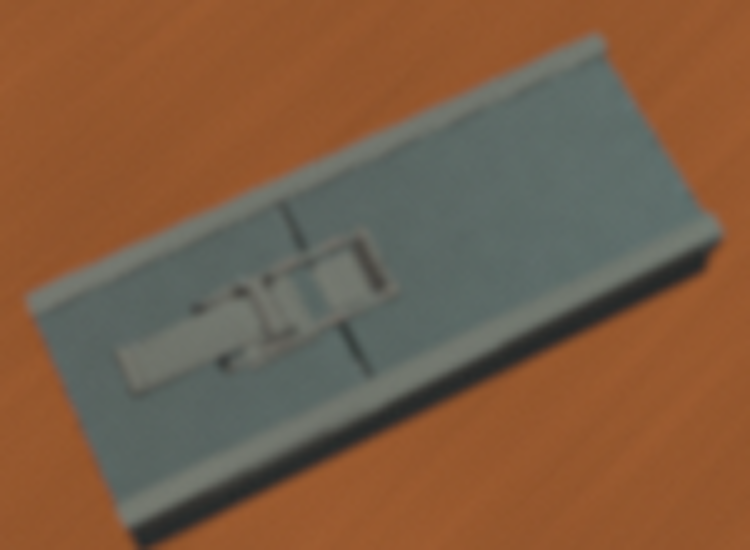

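View pics/ct5.png

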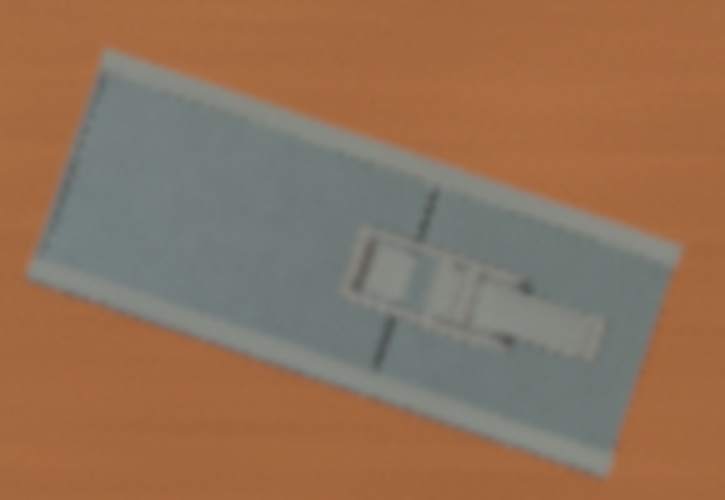

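The lever lies flat on the deck, with its end at scene crop (135,370). The bar is behind the keeper at (385,265), and the gap is still a thin line with the arm clear. I'll hand in now.

```bash
python3 - <<'E'
from station import r
from h import *
a=pickle.load(open("scene5.pkl","rb"));b=pickle.load(open("top5.pkl","rb"))
print(C(tri([a,b],[(160+128/5,195+370/5),(250+595/5,115+340/5)]))*1e3)
r.hand_in()
E
```

```text
[  0.69556747 -61.78090283  58.78622349]
the job is handed in; nothing more can be done
```

The long case is latched, and I handed the job in about 17 s into the 38 s limit; no verdict is reported.

**What I did:** I flipped the wire loop over the keeper with closed fingers. I then pushed the lever along its arc, pressed it flat with about 16 N, and moved the arm away.

**Loop and lever before pressing:** the loop's bar was down beyond the keeper at case y of about 61 mm, taking it as resting at 52 mm. The lever's end was still up at about 119 mm.

**After the arm had left:** the lever's end measured about 59 mm above the counter, so it lies flat. The loop's bar was behind the keeper, and the gap between lid and deck stayed a thin line. I judged the lid slide from that gap by eye, since there is no direct reading of it.

**One oddity:** the force readings stayed near 1 N while the lid was being drawn, against the roughly 6 N expected. The pictures show the lid was drawn and held.

**Short case:** I never worked near its latch, but I took no final measurement of its lever.

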